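Load the welding nest and index it to the torch

TASK

Load the nest on the slide: set the solid body, then the ring spacer, then the bossed top disc flat on one another between the four posts. Then pull up the black knob of the lock plunger, slide the carriage one hole along to the end where the torch stands, and let the pin go fully home in that hole. Finish while still gripping the knob firmly, pin fully home - do not let go of it - with the stack still seated and the other tools left where they lie.

Things in the scene. Friction and masses are not known exactly. Their poses are not given: they have to be found in the camera images.
- rail: fixed base of the slide: two parallel aluminium tubes 30 mm wide, 310 mm long, tops 30 mm above the bench. Origin on the bench, midway along it, under the nest's start. y runs along the tubes (slide direction), x away from the robot (yaw up to 0.2 rad). Far tube, centred at x = +100 mm, has square lock holes 14 mm wide at y = -90, 0, +90 mm; near tube centred at x = -30 mm.
- carriage (a joint): position of the sliding steel carriage along the rail's y, m: starts locked at 0 in the middle hole; other holes at -0.09 and +0.09; end stops at +-0.105. Plate from x = -52 to +123 mm, 90 mm wide in y, top 43 mm above the bench. Pin out, it slides with about 2 N and stays where left; a pin in its hole has 1.5 mm play each way.
- nest (a point): nest on the carriage, moves with it: four upright round-topped steel posts, 8 mm diameter, 40 mm tall, at x, y = +-21.6 mm: a 50 mm round part fits between them with 1.5 mm play all round; the 35 mm gaps between posts let fingers through along the nest's x or y. Origin: centre of the posts on the plate's top (43 mm above the bench), axes as the rail's.
- plunger (a joint): lift of the spring lock pin, m: 0 = fully home in a hole, 0.020 = pulled up to its stop. Clear of the tube above 0.014 (let down between holes it rests on the tube at 0.014; over a hole it drops in by itself). The spring pulls it down with 5 N when home, 9 N at the stop.
- lock_knob: black round ribbed knob on the plunger, 26 mm diameter, 24 mm tall, vertical, at the carriage's far side, 100 mm from the nest along the rail's +x. Origin: centre of its top face, 83 mm above the bench with the pin home; its underside is then 4 mm above a 30 mm wide steel collar. Rises with joint plunger, travels with the carriage.
- torch_tip (a point): tip of the welding torch fixed in a low stand (black handle, brass neck, white nozzle; up to 105 mm tall) on the near side of the slide, 90 mm along the rail's +y or -y from the middle: the sign of its y in the rail's frame tells to which hole the carriage must go.
- hub_body: the part called the body, a plain solid steel puck, 50 mm diameter, 20 mm tall, about 0.28 kg, lying flat on the bench to the right. Origin: centre of its underside, z up.
- spacer: the spacer: flat steel ring, 50 mm outside, 28 mm hole, 10 mm thick, lying flat on the bench to the right. Origin: centre of its underside, z up.
- top_disc: the top disc: solid steel disc 50 mm diameter, 8 mm thick, with a boss of 18 mm diameter and 10 mm height in the middle of its top side, lying boss up on the bench to the right. Origin: centre of its underside, z up.
- tin: closed bare metal tin, 56 mm diameter, 60 mm tall, standing on the near side of the slide at the end where the torch is not. Not part of the job.
- flux_jar: small grey jar with white lid, 42 mm diameter, 45 mm tall, beyond the loose parts. Not part of the job.
- screwdriver: screwdriver with black handle, 200 mm, lying on the bench. Not part of the job.
- wrench: steel wrench, 180 mm, lying on the bench. Not part of the job.
- hammer: small hammer with wooden handle, 260 mm, lying on the bench. Not part of the job.
- square: steel engineer's square, lying on the bench. Not part of the job.
- brush: hand brush, 200 mm, lying on the bench. Not part of the job.
Things that resemble listed ones, but are neither listed nor needed, are in the scene too. Leave any brown or purple look-alike of the hub_body alone. What is shaped like the spacer but purple is not meant.

How it is judged:
By the outcome, as a careful person would: the job done as asked, in the order asked, and still so for the second after the job is handed in, while the arm keeps its last pose, push and grip.
It also fails if it takes over 72 s, if anything falls off the work surface, if the arm or the gripper's body presses on something with over 40 N, if the wrist force passes 120 N, or if a joint passes its speed limit or range.

ROBOT

A 6-joint arm with a two-finger parallel gripper is mounted at the origin on the work surface. World frame = base frame: x ahead of the robot, y to its left, z up, the work surface at z = 0. Lengths are in mm, angles in degrees, forces in N, time in s.
With the tool pointing down it reaches from about 350 to 850 mm from the base axis. Payload 8.1 kg.
Tool frame: the origin (TCP) lies midway between the tips of the shut fingers; the grasp point (between the pads) lies 19 mm behind it; z points along the fingers, y is the line along which they close (so a half turn about z gives the same grasp; the last joint's range is limited). The gripper opens to 85 mm and grips with 20 to 120 N. Pads are 22 mm wide; open, the fingers measure 114 mm over their backs; the gripper's body (76 mm by 85 mm) begins 54 mm behind the grasp point. The pads swing forward as they close: fully open they stand 13 mm farther back than shut.
Start: joints at [58.361, 7.471, 85.268, -0, 87.261, -4.893], TCP at [269.999, 535.822, 196.892] pointing down, gripper open.
Joint ranges: [-169.43, 169.43], [-51.17, 129.36], [1.28, 143.12], [-76.62, 256.62], [0, 156.53], [-152.29, 152.29]. Speed limits (degrees/s): [136.94, 136.94, 159.86, 180, 180, 180].

INTERFACE

Orientations are given as [roll, pitch, yaw] about the fixed x, y, z axes, in that order (R = Rz(yaw) Ry(pitch) Rx(roll)).
In Python, from bench import r, optics, workorder gives the robot as it stands.
- The arm moves only by the tool run_rows, called after "Call:" as name(argument=value, ...), one argument or row to a line, values as JSON. Schema: {"type":"object","properties":{"moves":{"type":"array","items":{"type":"object","properties":{"rot":{"type":"array","items":{"type":"number"},"minItems":3,"maxItems":3},"xyz":{"type":"array","items":{"type":"number"},"minItems":3,"maxItems":3},"aperture":{"type":"number"}},"additionalProperties":false,"required":["aperture"]},"minItems":1,"maxItems":8},"squeeze":{"type":"number"},"only":{"type":"string"},"quiet":{"type":"boolean"},"lines":{"type":"string"}},"required":["moves"],"additionalProperties":false}. moves is a list of rows, 1 to 8 of them, each an object with the fields rot (a list: a rotation vector rx, ry, rz in degrees), xyz (a list: dx, dy, dz in mm), aperture (the finger opening in mm); a field left out counts as zero (the opening has to be given); each row is the pose to reach, as a shift and turn from the pose commanded when the call began, along the tool's axes at that moment; what a row does not reach only later rows make up. A row lasts 1/8 s, in which the tool goes at most 62.5 mm and 10.7 degrees, less where a joint would pass 70% of its speed; a pose out of reach is approached as far as the arm can. The fingers move at their own pace and stop on an object; squeeze is the grip in N (left out, the last holds). Time passes only in rows, so rows that do not move let the fingers close. The tool returns the time, the measured TCP pose, the force, the opening and the grip force at its end. only (a regular expression) keeps the lines of the reply that match it, lines (a string "A,B") keeps lines A to B, and quiet returns only ok. Input that does not fit is refused with a message, and nothing moves.
- r.sense(): the state, without advancing time (a new reading comes with each control period).
- optics.snapshot(name): name is "scene" or "top"; returns a dict with "pixels" (480x640x3 uint8, blue, green, red), "fx", "fy", "cx", "cy" (pixels), "pose" (4x4, takes a point from camera to world coordinates). Camera axes: x right, y up, looking along -z (the intrinsics and any distortion apply to the point x, -y, -z); pixel columns grow to the right and rows downward; lengths in mm; the calibration is good to about 2 mm. A picture is of the moment at which its call begins. There is no depth.
- workorder.hand_in(): hands the job in; it is judged then, once.
The state is a dict: "time": time; "joint_pos": joint angles; "qd": joint speeds; "joint_efforts": joint torques, N m; "tool_pos": TCP position; "tcp_rot": TCP orientation; "ft_force": force on the tool from outside, world axes, zero at the start; "wrist_torque": the same for the moment, N m; "finger_gap": finger opening in mm; "grip_force": force on a finger pad.
Only numpy, scipy, OpenCV 4.12 (cv2) and the standard library are available. Lean on these libraries where they do the work, as an engineer would, in place of code of your own. Each camera call takes 0.05 s, during which the arm holds its last target. There are 200 camera calls.

## Working session

There is one attempt and no reset: what is moved stays moved. The work goes in short steps, Python scripts to look and compute and a tool call to move; the robot and the scene stay as the last step left them, time stands still between calls to the robot, and variables do not carry over. Pictures are saved under pics/ and viewed, at most 10 in all, crops included, and the job is handed in when it is done.

```bash
mkdir -p pics; ls
```

Run:
```python
from bench import r, optics, workorder
import cv2,numpy as np
for n in("scene","top"):
    s=optics.snapshot(n); cv2.imwrite(f"pics/{n}0.png",s["pixels"]); print(n,[s[k] for k in("fx","fy","cx","cy")],np.round(s["pose"],3).tolist(),[k for k in s])
print(r.sense())
```

```text
pics
scene [490.847020576401, 490.847020576401, 322.8160026914096, 237.38011779140857] [[0.17, -0.723, 0.669, 1339.053], [0.985, 0.137, -0.102, -103.768], [-0.018, 0.677, 0.736, 936.501], [0.0, 0.0, 0.0, 1.0]] ['pixels', 'fx', 'fy', 'cx', 'cy', 'pose']
top [519.8632229515387, 519.8632229515387, 325.1188376286814, 231.3072957732996] [[0.003, 0.993, -0.12, 417.273], [-1.0, 0.003, 0.004, 17.214], [0.004, 0.12, 0.993, 1366.284], [0.0, 0.0, 0.0, 1.0]] ['pixels', 'fx', 'fy', 'cx', 'cy', 'pose']
{'time': 0.1, 'joint_pos': array([ 5.83623244e+01,  7.51126423e+00,  8.53249340e+01,  1.22210209e-03,
        8.72632115e+01, -4.89260277e+00]), 'qd': array([-1.30925023e-01, -1.46826377e-01, -1.12261035e-01,  1.12233288e-05,
       -7.62594991e-02,  9.44655056e-02]), 'joint_efforts': array([ 1.46661543e-03, -5.70956576e+01, -5.01939154e+01, -2.27794017e-04,
        8.27780867e-03, -4.22086396e-05]), 'tool_pos': array([269.67685301, 535.33274999, 195.92621029]), 'tcp_rot': array([-1.79901057e+02, -9.69463896e-03,  1.53254859e+02]), 'ft_force': array([ 0.31001753, -0.20396988, -0.21581828]), 'wrist_torque': array([-0.00871983,  0.03313519,  0.0511102 ]), 'grip_force': 0.0, 'finger_gap': 85.42631881819032}
```

View pics/top0.png

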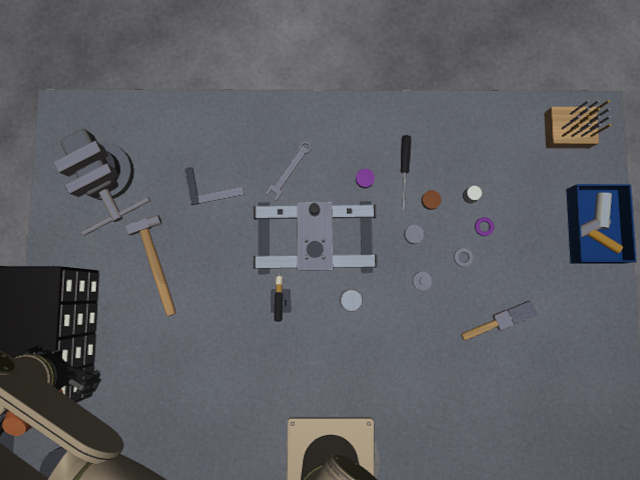

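View pics/scene0.png

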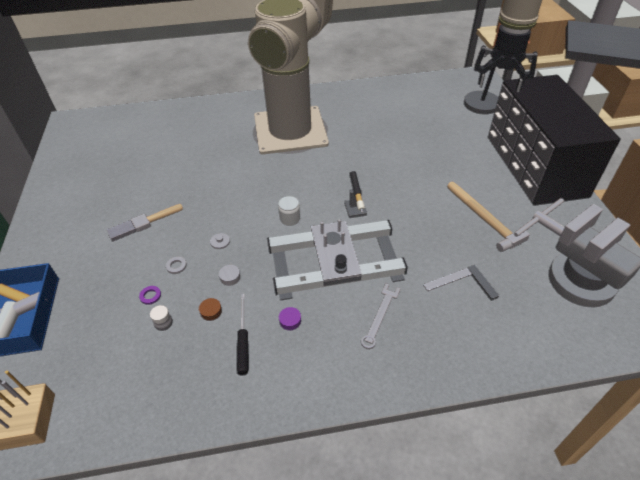

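Top view: body (414,234), spacer (464,257), top disc (422,281), knob (314,209), nest (315,249). The torch tip is at (279,280), left of the middle, so +y. I'll enlarge next.

Run:
```python
import cv2,numpy as np
a=cv2.imread("pics/top0.png")[192:302,248:482]
b=cv2.imread("pics/scene0.png")[192:302,150:410]
a=cv2.resize(a,None,fx=3.4,fy=3.4,interpolation=cv2.INTER_CUBIC)
b=cv2.resize(b,None,fx=3,fy=3,interpolation=cv2.INTER_CUBIC)
cv2.imwrite("pics/a.png",a);cv2.imwrite("pics/b.png",b)
```

```text
(no output)
```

View pics/a.png

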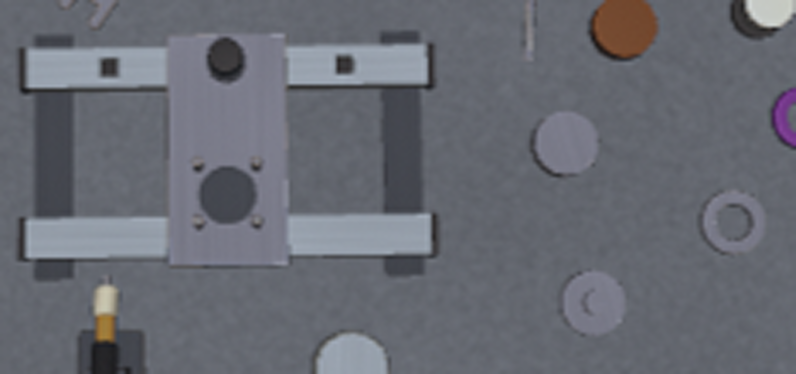

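View pics/b.png

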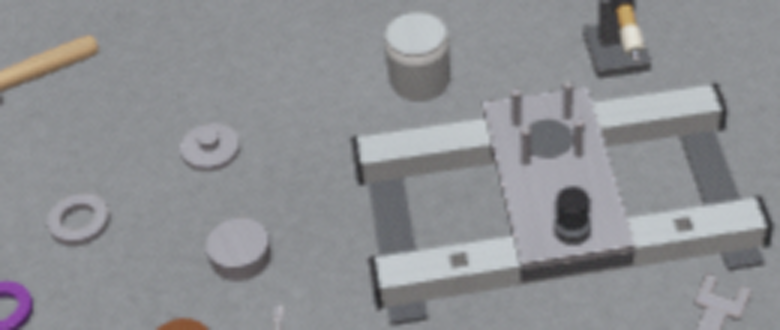

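Crop a shows: nest disc (227.5,194.5), holes (110,67) and (345,64), body top (566,143), spacer (734,222), disc (594,303), torch at left (+y). Crop b shows the same objects: body top (238,243), spacer (78,217), disc (209,146), nest disc (549,138).

Create m.py:
```python
import numpy as np
from bench import r, optics
from scipy.spatial.transform import Rotation as R
def w(s,u,v,z):
    d=s["pose"][:3,:3]@np.array([(u-s["cx"])/s["fx"],-(v-s["cy"])/s["fy"],-1]);o=s["pose"][:3,3]
    return (o+d*(z-o[2])/d[2])[:2]
def go(x,y,z,yaw):
    """rows in tool axes from the present commanded pose ~ measured pose"""
    s=r.sense(); A=R.from_euler("xyz",s["tcp_rot"],degrees=True)
    T=R.from_euler("xyz",[180,0,yaw],degrees=True)
    d=A.inv().apply(np.array([x,y,z])-s["tool_pos"]); rv=(A.inv()*T).as_rotvec(degrees=True)
    print("at",s["tool_pos"].round(1),s["tcp_rot"].round(1),"gap",round(s["finger_gap"],1),"rv",rv.round(1),"d",d.round(1))
```

Run:
```python
from m import *
T=optics.snapshot("top");S=optics.snapshot("scene")
P={"nest":(227.5,194.5,549,138,43),"hole+":(110,67,683,224,30),"hole-":(345,64.5,459,259,30),"knob":(227,54,573,194,83),"body":(566,143,238,243,20),"spacer":(734,222,78,215,10),"disc":(594,303,209,146,8),"boss":(591,302,208,134,18),"pins":(227.3,193,549,116,80)}
for n,(a,b,c,d,z) in P.items():
    f=lambda o,q,k:o+(q+.5)/k-.5
    print(n,w(T,f(248,a,3.4),f(192,b,3.4),z).round(1),w(S,f(150,c,3),f(192,d,3),z).round(1))
go(450,0,200,90)
```

```text
nest [531.5  39.3] [531.6  44.3]
hole+ [630.1 129.9] [630.4 133.7]
hole- [632.6 -49.9] [632.5 -45.8]
knob [631.6  39.5] [627.9  45. ]
body [ 573.8 -219.8] [ 576.3 -216.2]
spacer [ 514.2 -349.8] [ 514.1 -345.9]
disc [ 452.  -241.2] [ 454.8 -237.7]
boss [ 452.5 -237. ] [ 450.2 -236.7]
pins [529.4  38.8] [541.5  42.6]
at [269.8 535.5 196.2] [-179.9   -0.   153.3] gap 85.4 rv [-0.1  0.  63.3] d [-401.9 -397.1   -3.4]
```

```bash
python3 -c "
from m import *
go(575,-218,120,90.7)"
```

```text
at [269.8 535.5 196.2] [-179.9   -0.   153.3] gap 85.4 rv [-0.1  0.  62.6] d [-611.6 -535.4   76.8]
```

Call:
run_rows(
  moves=[
    {"rot": [0,0,62.6],"xyz": [-611.6,-535.4,10],"aperture": 62},
    {"rot": [0,0,62.6],"xyz": [-611.6,-535.4,10],"aperture": 62},
    {"rot": [0,0,62.6],"xyz": [-611.6,-535.4,10],"aperture": 62},
    {"rot": [0,0,62.6],"xyz": [-611.6,-535.4,10],"aperture": 62},
    {"rot": [0,0,62.6],"xyz": [-611.6,-535.4,10],"aperture": 62},
    {"rot": [0,0,62.6],"xyz": [-611.6,-535.4,10],"aperture": 62},
    {"rot": [0,0,62.6],"xyz": [-611.6,-535.4,10],"aperture": 62},
    {"rot": [0,0,62.6],"xyz": [-611.6,-535.4,10],"aperture": 62},
  ],
  squeeze=40,
)

```text
time: 1.2
tool_pos: [458.1, 70.5, 190.9]
tcp_rot: [180.0, -0.0, 90.7]
ft_force: [1.1, 0.3, -0.1]
finger_gap: 61.7
grip_force: 0.0
```

```bash
python3 -c "
from m import *
go(575,-218,60,90.7)"
```

```text
at [458.1  70.5 190.9] [180.   -0.   90.7] gap 61.7 rv [ 0. -0. -0.] d [-289.8  113.4  130.9]
```

Call:
run_rows(
  moves=[
    {"xyz": [-290,113,131],"aperture": 62},
    {"xyz": [-290,113,131],"aperture": 62},
    {"xyz": [-290,113,131],"aperture": 62},
    {"xyz": [-290,113,131],"aperture": 62},
    {"xyz": [-290,113,131],"aperture": 62},
    {"xyz": [-290,113,131],"aperture": 62},
    {"xyz": [-290,113,131],"aperture": 62},
  ],
)

```text
time: 2.08
tool_pos: [573.1, -217.5, 58.0]
tcp_rot: [-179.9, -0.1, 90.5]
ft_force: [0.2, 0.1, -0.3]
finger_gap: 61.9
grip_force: 0.0
```

```bash
python3 -c "
from m import *
go(575,-218,20,90.7)"
```

```text
at [ 573.1 -217.5   58. ] [-1.799e+02 -1.000e-01  9.050e+01] gap 61.9 rv [-0.1 -0.1 -0.2] d [-0.5  2.  38. ]
```

Call:
run_rows(
  moves=[
    {"xyz": [0,2,38],"aperture": 62},
    {"xyz": [0,2,52],"aperture": 62},
    {"xyz": [0,2,54],"aperture": 62},
    {"xyz": [0,2,54],"aperture": 40},
    {"xyz": [0,2,54],"aperture": 40},
    {"xyz": [0,2,54],"aperture": 40},
    {"xyz": [0,2,54],"aperture": 40},
  ],
)

```text
time: 2.95
tool_pos: [576.3, -216.4, 6.3]
tcp_rot: [180.0, 0.0, 90.7]
ft_force: [0.6, 0.1, -0.1]
finger_gap: 40.0
grip_force: 0.0
```

Call:
run_rows(
  moves=[
    {"aperture": 62},
    {"aperture": 62},
    {"xyz": [0,0,-35],"aperture": 62},
    {"rot": [0,0,-30],"xyz": [0,0,-35],"aperture": 62},
    {"rot": [0,0,-90],"xyz": [0,0,-35],"aperture": 62},
  ],
)

```text
time: 3.58
tool_pos: [576.5, -216.5, 41.5]
tcp_rot: [180.0, 0.1, 112.5]
ft_force: [-0.1, 0.2, -0.4]
finger_gap: 62.2
grip_force: 0.0
```

```bash
python3 -c "
from m import *
go(575,-218,4,0.7)"
```

```text
at [ 576.5 -216.5   41.5] [1.800e+02 1.000e-01 1.125e+02] gap 62.2 rv [ 1.000e-01 -0.000e+00  1.118e+02] d [-0.8 -2.  37.5]
```

Run:
```python
from m import *
import cv2
T=optics.snapshot("top")["pixels"][192:302,360:482];S=optics.snapshot("scene")["pixels"][180:330,130:330]
a=cv2.resize(T,(488,440),interpolation=cv2.INTER_CUBIC)
b=cv2.resize(S,(587,440),interpolation=cv2.INTER_CUBIC)
c=np.hstack([a,b]);cv2.imwrite("pics/c.png",cv2.resize(c,(800,int(440*800/c.shape[1]))));print(r.sense()["time"])
```

```text
3.675
```

View pics/c.png

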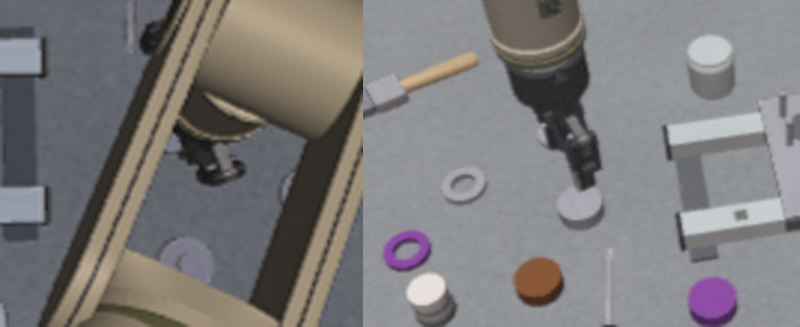

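The picture shows the body unmoved (580,202), with the gripper above and behind it. I'll project the TCP to compare.

Run:
```python
from m import *
S=optics.snapshot("scene");T=optics.snapshot("top")
s=r.sense();print(s["tool_pos"],s["tcp_rot"],s["joint_pos"])
def pr(C,p):
    q=np.linalg.inv(C["pose"])@np.r_[p,1];return np.array([C["cx"]+C["fx"]*q[0]/-q[2],C["cy"]-C["fy"]*q[1]/-q[2]])
A=R.from_euler("xyz",s["tcp_rot"],degrees=True).as_matrix()
for n,l in (("tcp",(0,0,0)),("f+",(0,31,-8)),("f-",(0,-31,-8)),("back",(0,0,-90))):
    p=s["tool_pos"]+A@np.array(l);a=pr(S,p);b=pr(T,p)
    print(n,p.round(),"scene comb",((a-[130,180])*2.935*.744+[363,0]).round(),"top comb",((b-[360,192])*4*.744).round())
```

```text
[ 575.90726091 -216.18265537   40.57884809] [-1.79986790e+02 -1.13671253e-02  1.11875214e+02] [-2.53481051e+01  1.68164269e+01  9.14144349e+01 -2.08083221e-03
  7.17864535e+01 -4.72226697e+01]
tcp [ 576. -216.   41.] scene comb [576. 190.] top comb [161. 119.]
f+ [ 605. -205.   49.] scene comb [587. 205.] top comb [149.  85.]
f- [ 547. -228.   49.] scene comb [563. 167.] top comb [177. 151.]
back [ 576. -216.  131.] scene comb [562. 134.] top comb [180. 106.]
```

Run:
```python
from m import *
import cv2
S=optics.snapshot("scene")["pixels"][200:290,180:260];T=optics.snapshot("top")["pixels"][210:290,395:475]
c=np.hstack([cv2.resize(S,(480,540),interpolation=cv2.INTER_CUBIC),cv2.resize(T,(540,540),interpolation=cv2.INTER_CUBIC)[:,:320]]);cv2.imwrite("pics/d.png",cv2.convertScaleAbs(c,alpha=1.5,beta=20))
```

```text
(no output)
```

View pics/d.png

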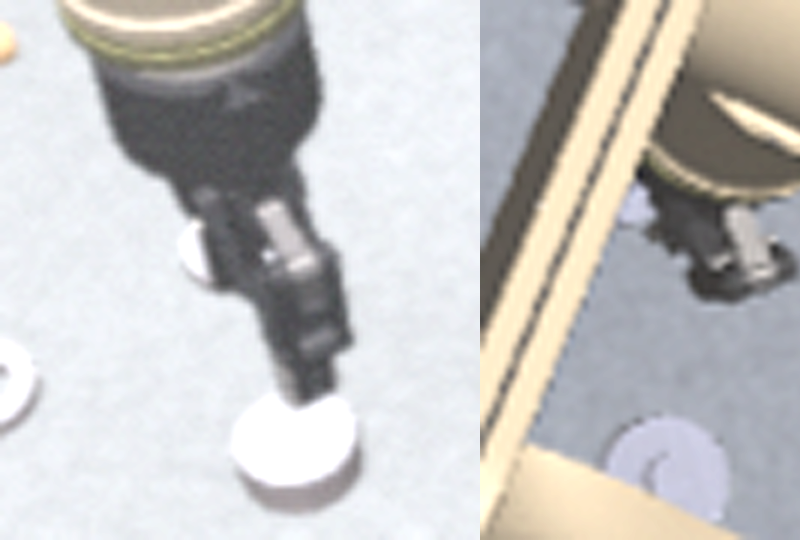

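Call:
run_rows(
  moves=[
    {"rot": [0,0,111],"aperture": 62},
    {"rot": [0,0,111],"aperture": 62},
    {"rot": [0,0,111],"aperture": 62},
    {"rot": [0,0,111],"aperture": 62},
    {"rot": [0,0,111],"aperture": 62},
    {"rot": [0,0,111],"aperture": 62},
    {"rot": [0,0,111],"aperture": 62},
    {"rot": [0,0,111],"aperture": 62},
  ],
)

```text
time: 4.88
tool_pos: [576.0, -216.2, 40.6]
tcp_rot: [-180.0, 0.0, 25.7]
ft_force: [-0.1, 0.2, -0.1]
finger_gap: 62.0
grip_force: 0.0
```

Call:
run_rows(
  moves=[
    {"rot": [0,0,45],"aperture": 62},
    {"rot": [0,0,45],"aperture": 62},
    {"rot": [0,0,45],"aperture": 62},
    {"rot": [0,0,45],"aperture": 62},
    {"rot": [0,0,45],"aperture": 62},
    {"rot": [0,0,45],"aperture": 62},
  ],
)

```text
time: 5.62
tool_pos: [576.0, -216.2, 40.7]
tcp_rot: [-180.0, 0.0, -18.7]
ft_force: [-0.2, -0.7, 0.1]
finger_gap: 62.3
grip_force: 0.0
```

```bash
python3 -c "
from m import *
go(576,-218,4,0.7)"
```

```text
at [ 576.  -216.2   40.7] [-180.     0.   -18.7] gap 62.3 rv [ -0.    0.  -19.4] d [ 0.6  1.7 36.7]
```

Call:
run_rows(
  moves=[
    {"rot": [0,0,-19.4],"xyz": [0.6,1.7,15],"aperture": 62},
    {"rot": [0,0,-19.4],"xyz": [0.6,1.7,25],"aperture": 62},
    {"rot": [0,0,-19.4],"xyz": [0.6,1.7,34],"aperture": 62},
    {"rot": [0,0,-19.4],"xyz": [0.6,1.7,37],"aperture": 62},
    {"rot": [0,0,-19.4],"xyz": [0.6,1.7,37],"aperture": 62},
  ],
)

```text
time: 6.25
tool_pos: [576.0, -218.0, 3.6]
tcp_rot: [-180.0, 0.0, 0.5]
ft_force: [0.2, 0.3, 0.1]
finger_gap: 61.9
grip_force: 0.0
```

Call:
run_rows(
  moves=[
    {"aperture": 45},
    {"aperture": 45},
    {"aperture": 45},
    {"aperture": 45},
  ],
)

```text
time: 6.75
tool_pos: [576.2, -218.1, 3.9]
tcp_rot: [180.0, -0.0, 0.6]
ft_force: [0.7, 0.0, 0.2]
finger_gap: 45.0
grip_force: 0.0
```

Run:
```python
from m import *
import cv2
S=optics.snapshot("scene")["pixels"][210:300,180:280]
cv2.imwrite("pics/e.png",cv2.convertScaleAbs(cv2.resize(S,(650,585),interpolation=cv2.INTER_CUBIC),alpha=1.2,beta=5))
```

```text
(no output)
```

View pics/e.png

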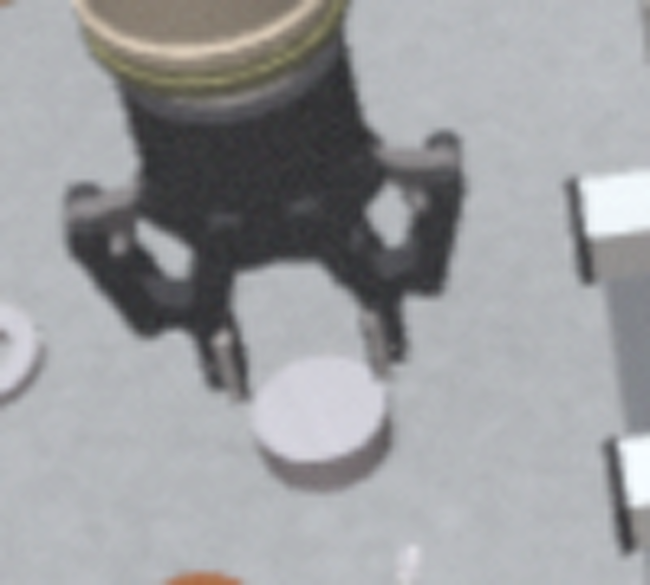

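The fingertips sit at (230,395) and (385,370), and the body top is at (318,408). The tips look about 25–30 mm above where the TCP reading puts them, so I'll descend carefully and watch the force.

Call:
run_rows(
  moves=[
    {"aperture": 62},
    {"aperture": 62},
    {"xyz": [0,0,3],"aperture": 62},
    {"xyz": [0,0,6],"aperture": 62},
    {"xyz": [0,0,6],"aperture": 62},
  ],
)

```text
time: 7.42
tool_pos: [575.6, -217.8, -2.8]
tcp_rot: [-180.0, 0.0, 0.6]
ft_force: [0.9, 0.2, -0.2]
finger_gap: 62.2
grip_force: 0.0
```

Call:
run_rows(
  moves=[
    {"xyz": [0,0,3],"aperture": 62},
    {"xyz": [0,0,5],"aperture": 62},
    {"xyz": [0,0,5],"aperture": 62},
  ],
)

```text
time: 7.8
tool_pos: [575.9, -217.9, -7.6]
tcp_rot: [-180.0, 0.0, 0.6]
ft_force: [0.5, -0.2, -0.1]
finger_gap: 61.6
grip_force: 0.0
```

Call:
run_rows(
  moves=[
    {"xyz": [0,0,3],"aperture": 62},
    {"xyz": [0,0,5],"aperture": 62},
    {"xyz": [0,0,5],"aperture": 62},
  ],
)

```text
time: 8.18
tool_pos: [575.8, -217.9, -12.6]
tcp_rot: [-180.0, 0.0, 0.6]
ft_force: [0.2, 0.4, 0.1]
finger_gap: 62.1
grip_force: 0.0
```

Call:
run_rows(
  moves=[
    {"aperture": 45},
    {"aperture": 45},
    {"aperture": 45},
    {"aperture": 45},
  ],
)

```text
time: 8.68
tool_pos: [576.1, -218.0, -12.2]
tcp_rot: [180.0, -0.0, 0.6]
ft_force: [-0.1, -1.3, -0.7]
finger_gap: 45.3
grip_force: 0.0
```

Call:
run_rows(
  moves=[
    {"aperture": 62},
    {"aperture": 62},
    {"xyz": [0,0,3],"aperture": 62},
    {"xyz": [0,0,5],"aperture": 62},
    {"xyz": [0,0,5],"aperture": 62},
  ],
)

```text
time: 9.3
tool_pos: [575.7, -217.9, -17.7]
tcp_rot: [-180.0, 0.0, 0.6]
ft_force: [0.1, 0.3, 0.2]
finger_gap: 62.0
grip_force: 0.0
```

Call:
run_rows(
  moves=[
    {"xyz": [0,0,3],"aperture": 62},
    {"xyz": [0,0,5],"aperture": 62},
    {"xyz": [0,0,5],"aperture": 62},
  ],
)

```text
time: 9.68
tool_pos: [575.8, -217.9, -22.6]
tcp_rot: [-180.0, 0.0, 0.6]
ft_force: [-0.2, 0.4, -0.1]
finger_gap: 62.3
grip_force: 0.0
```

Call:
run_rows(
  moves=[
    {"aperture": 45},
    {"aperture": 45},
    {"aperture": 45},
    {"aperture": 45},
  ],
)

```text
time: 10.18
tool_pos: [576.3, -218.3, -21.8]
tcp_rot: [180.0, -0.0, 0.6]
ft_force: [-2.4, -0.0, 5.8]
finger_gap: 46.2
grip_force: 40.9
```

Run:
```python
from m import *
import cv2
s=optics.snapshot("scene");S=s["pixels"][215:300,180:280]
cv2.imwrite("pics/f.png",cv2.convertScaleAbs(cv2.resize(S,(700,595),interpolation=cv2.INTER_CUBIC),alpha=1.3,beta=10))
p=r.sense();print(p["tool_pos"],p["tcp_rot"],p["joint_pos"])
def pr(p):
    q=np.linalg.inv(s["pose"])@np.r_[p,1];return ((np.array([s["cx"]+s["fx"]*q[0]/-q[2],s["cy"]-s["fy"]*q[1]/-q[2]])-[180,215]+.5)*7).round(0)
for q in ((576,-218,0),(576,-218,20),(551,-218,20),(576,-243,20),(576,-193,20),(576,-218,54),(556,-218,20)): print(q,pr(q))
```

```text
[ 576.28911477 -218.27813092  -21.75778141] [ 1.79975451e+02 -2.60428423e-02  5.97258526e-01] [-2.55039186e+01  2.14596332e+01  9.28757439e+01 -1.16234545e-02
  6.56304357e+01  6.39036214e+01]
(576, -218, 0) [350. 443.]
(576, -218, 20) [341. 407.]
(551, -218, 20) [338. 352.]
(576, -243, 20) [267. 418.]
(576, -193, 20) [415. 397.]
(576, -218, 54) [325. 344.]
(556, -218, 20) [339. 363.]
```

View pics/f.png

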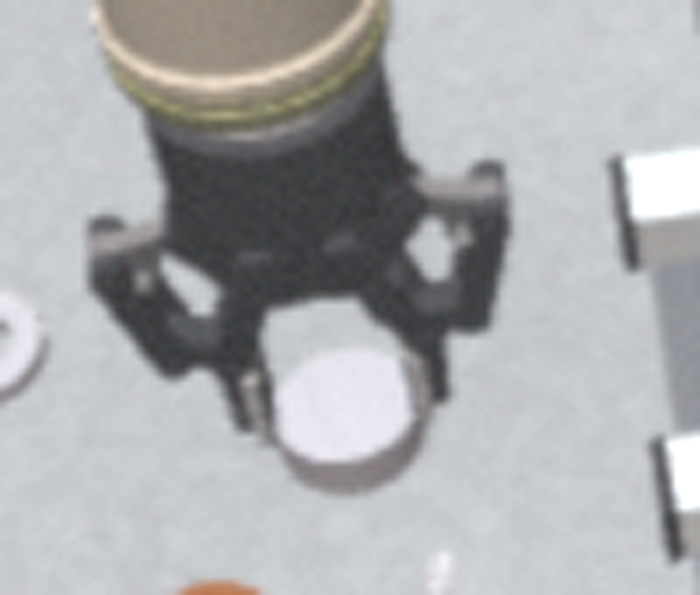

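The body (344,404) is where I measured it. The fingers touch the bench at its −x flank, so the arm reads about 20 mm too far in x and about 22 mm too low in z. I'll correct for that and keep this yaw.

Call:
run_rows(
  moves=[
    {"aperture": 62},
    {"xyz": [0,0,-2],"aperture": 62},
    {"xyz": [10,0,-2],"aperture": 62},
    {"xyz": [20.5,0,-2],"aperture": 62},
    {"xyz": [20.5,0,-2],"aperture": 62},
    {"xyz": [20.5,0,-2],"aperture": 40},
    {"xyz": [20.5,0,-2],"aperture": 40},
    {"xyz": [20.5,0,-2],"aperture": 40},
  ],
  squeeze=40,
)

```text
time: 11.22
tool_pos: [596.4, -218.0, -20.0]
tcp_rot: [180.0, 0.0, 0.6]
ft_force: [-1.8, 0.2, 3.0]
finger_gap: 40.2
grip_force: 10.7
```

Call:
run_rows(
  moves=[
    {"aperture": 40},
    {"aperture": 40},
    {"aperture": 40},
  ],
)

```text
time: 11.6
tool_pos: [596.4, -217.9, -20.1]
tcp_rot: [180.0, 0.0, 0.6]
ft_force: [-2.3, -0.2, 4.7]
finger_gap: 40.2
grip_force: 10.5
```

```bash
python3 -c "
from m import *
go(576+20.5,-218,-20,0.7)"
```

```text
at [ 596.4 -217.9  -20.1] [180.    0.    0.6] gap 40.2 rv [ 0.   0.  -0.1] d [ 0.1  0.1 -0.1]
```

Add to m.py:
```python
import cv2
def blob(C,u,v,h,lo):
    """centroid of the brightest connected region near u,v in image C"""
    g=cv2.cvtColor(C["pixels"],cv2.COLOR_BGR2GRAY)[int(v)-h:int(v)+h,int(u)-h:int(u)+h]
    n,l,st,ce=cv2.connectedComponentsWithStats((g>lo).astype(np.uint8))
    k=1+np.argmax(st[1:,4]);return ce[k]+[int(u)-h,int(v)-h],st[k]
```

Run:
```python
from m import *
s=optics.snapshot("scene")
g0=cv2.imread("pics/scene0.png",0);g=cv2.cvtColor(s["pixels"],cv2.COLOR_BGR2GRAY)
t=g0[266:286,217:243];
for a in (g0,g):
    q=cv2.matchTemplate(a[245:315,200:270],t,cv2.TM_CCOEFF_NORMED);_,m,_,p=cv2.minMaxLoc(q);print(m,p[0]+200+12.2,p[1]+245+7)
np.set_printoptions(linewidth=250)
print(g0[262:286:2,210:250:2]);print(g[256:296:2,206:256:2])
```

```text
1.0 229.2 273
0.5615523457527161 229.2 273
[[141 142 143 143 143 142 141 140 140 142 145 141 141 142 142 139 141 144 139 138]
 [143 144 143 145 142 143 143 145 145 147 150 149 145 143 142 143 140 142 142 145]
 [142 141 143 145 139 140 142 159 164 163 163 165 164 154 141 139 140 141 144 140]
 [142 142 144 146 144 146 161 165 166 165 165 163 165 165 143 139 142 141 139 137]
 [141 141 143 141 141 163 165 163 166 168 164 164 165 165 162 135 146 143 142 140]
 [142 142 142 141 147 165 166 164 164 168 166 165 164 166 163 129 139 140 144 139]
 [142 145 144 142 149 165 167 166 165 166 168 166 167 166 135 120 140 142 143 140]
 [143 143 142 142 137 161 168 167 165 165 168 165 165 157  93 109 140 143 142 142]
 [140 139 140 137 137 124 164 168 167 166 169 169 156 104  74 113 141 141 140 145]
 [142 145 144 140 139 113  94 136 158 154 139 105  90  82  88 136 142 142 143 142]
 [143 143 143 143 143 139  90  90  93  92  90  88  85  91 135 145 146 141 140 143]
 [140 142 144 143 143 141 138 104  97  94  96  96 115 142 144 145 144 144 144 140]]
[[ 40  41  40  39  43  42  43  46  38  40  53  61  56  42  4
[... 1300 characters left out ...]
  65  93  67  94  92  94  96  96  93  87  94 125 148 149 146 146 148 148 148 147]
 [147 145 145 147 148 143 124  99 134 113  97  98  98  98 120 146 150 151 151 149 149 147 147 148 145]
 [148 148 146 147 147 147 144 146 147 146 144 143 143 147 147 146 147 147 149 151 151 150 149 149 147]
 [147 150 147 146 148 148 148 149 149 146 148 152 152 147 149 150 146 147 147 148 152 154 153 151 146]
 [151 149 149 149 147 148 149 149 148 147 150 154 152 147 147 150 150 150 148 148 150 155 153 148 147]
 [151 149 149 147 147 146 147 150 149 146 147 149 149 151 152 153 149 150 152 151 150 152 148 152 147]
 [148 149 149 148 147 150 147 148 147 144 146 144 150 150 150 148 148 152 167 164 151 154 150 152 147]]
```

The body has not moved. The pads now overlap its top edges, with the tips pressing at z≈20. So x is right after all, and the whole discrepancy is in z: the tips are about 40 mm above the reading. I'll go back in x and lower further.

Call:
run_rows(
  moves=[
    {"xyz": [0,0,-6],"aperture": 62},
    {"xyz": [0,0,-6],"aperture": 62},
    {"xyz": [-10,0,-6],"aperture": 62},
    {"xyz": [-21,0,-6],"aperture": 62},
    {"xyz": [-21,0,-6],"aperture": 62},
    {"xyz": [-21,0,4],"aperture": 62},
    {"xyz": [-21,0,8],"aperture": 62},
    {"xyz": [-21,0,8],"aperture": 62},
  ],
  squeeze=40,
)

```text
time: 12.65
tool_pos: [575.0, -217.7, -29.2]
tcp_rot: [-180.0, 0.1, 0.6]
ft_force: [0.8, -0.3, 0.7]
finger_gap: 62.0
grip_force: 0.0
```

Call:
run_rows(
  moves=[
    {"xyz": [0,0,3],"aperture": 62},
    {"xyz": [0,0,5],"aperture": 62},
    {"xyz": [0,0,7],"aperture": 62},
    {"xyz": [0,0,7],"aperture": 40},
    {"xyz": [0,0,7],"aperture": 40},
    {"xyz": [0,0,7],"aperture": 40},
    {"xyz": [0,0,7],"aperture": 40},
  ],
)

```text
time: 13.52
tool_pos: [575.6, -218.1, -35.2]
tcp_rot: [180.0, -0.0, 0.6]
ft_force: [0.6, -0.4, -0.3]
finger_gap: 47.7
grip_force: 42.0
```

Call:
run_rows(
  moves=[
    {"aperture": 62},
    {"aperture": 62},
    {"xyz": [0,0,-15],"aperture": 62},
    {"rot": [0,0,-5],"xyz": [0,0,-32],"aperture": 62},
    {"rot": [0,0,-90],"xyz": [0,0,-32],"aperture": 62},
    {"rot": [0,0,-90],"xyz": [0,0,-32],"aperture": 62},
    {"rot": [0,0,-90],"xyz": [0,0,-32],"aperture": 62},
    {"rot": [0,0,-90],"xyz": [0,0,-32],"aperture": 62},
  ],
  squeeze=40,
)

```text
time: 14.52
tool_pos: [576.2, -218.3, -1.8]
tcp_rot: [179.9, -0.0, 48.9]
ft_force: [-0.6, 0.1, -0.5]
finger_gap: 62.0
grip_force: 0.0
```

Call:
run_rows(
  moves=[
    {"rot": [0,0,-47],"aperture": 62},
    {"rot": [0,0,-47],"aperture": 62},
    {"rot": [0,0,-47],"aperture": 62},
    {"rot": [0,0,-47],"aperture": 62},
    {"rot": [0,0,-47],"aperture": 62},
    {"rot": [0,0,-47],"aperture": 62},
  ],
)

```text
time: 15.28
tool_pos: [576.1, -218.3, -2.1]
tcp_rot: [179.9, 0.0, 95.5]
ft_force: [0.3, -0.0, 0.5]
finger_gap: 61.8
grip_force: 0.0
```

```bash
python3 -c "
from m import *
go(575.6,-218.1,-35.2,90.7)"
```

```text
at [ 576.1 -218.3   -2.1] [179.9   0.   95.5] gap 61.8 rv [0.1 0.  4.8] d [ 0.2 -0.5 33.1]
```

Call:
run_rows(
  moves=[
    {"rot": [0,0,4.8],"xyz": [0,-0.5,18],"aperture": 62},
    {"rot": [0,0,4.8],"xyz": [0,-0.5,28],"aperture": 62},
    {"rot": [0,0,4.8],"xyz": [0,-0.5,33],"aperture": 62},
    {"rot": [0,0,4.8],"xyz": [0,-0.5,33],"aperture": 40},
    {"rot": [0,0,4.8],"xyz": [0,-0.5,33],"aperture": 40},
    {"rot": [0,0,4.8],"xyz": [0,-0.5,33],"aperture": 40},
    {"rot": [0,0,4.8],"xyz": [0,-0.5,33],"aperture": 40},
  ],
)

```text
time: 16.15
tool_pos: [574.9, -218.0, -36.3]
tcp_rot: [-180.0, -0.0, 90.8]
ft_force: [0.6, 0.4, -3.4]
finger_gap: 47.5
grip_force: 41.6
```

Call:
run_rows(
  moves=[
    {"xyz": [0,0,-60],"aperture": 40},
    {"xyz": [0,0,-120],"aperture": 40},
    {"xyz": [0,0,-120],"aperture": 40},
  ],
)

```text
time: 16.52
tool_pos: [579.8, -220.3, 91.3]
tcp_rot: [179.4, 0.3, 90.8]
ft_force: [1.3, 0.4, -3.3]
finger_gap: 47.3
grip_force: 43.8
```

Run:
```python
from m import *
C=optics.snapshot("scene")
cv2.imwrite("pics/g.png",C["pixels"])
```

```bash
python3 -c "
from m import *
go(531.7,41.1,70,90.7)"
```

```text
at [ 577.5 -219.3   87.4] [179.7   0.2  90.8] gap 47.7 rv [0.3 0.2 0.1] d [261.  -42.4  16.4]
```

Call:
run_rows(
  moves=[
    {"xyz": [260,-43,14],"aperture": 40},
    {"xyz": [260,-43,14],"aperture": 40},
    {"xyz": [260,-43,14],"aperture": 40},
    {"xyz": [260,-43,14],"aperture": 40},
    {"xyz": [260,-43,14],"aperture": 40},
    {"xyz": [260,-43,14],"aperture": 40},
    {"xyz": [260,-43,14],"aperture": 40},
  ],
  squeeze=60,
)

```text
time: 17.45
tool_pos: [528.5, 40.0, 69.1]
tcp_rot: [-179.9, 0.0, 90.7]
ft_force: [0.1, -1.1, -2.9]
finger_gap: 46.8
grip_force: 65.4
```

```bash
python3 -c "
from m import *
go(531.7,41.1,62,90.7)"
```

```text
at [528.5  40.   69.1] [-179.9    0.    90.7] gap 46.8 rv [-0.1  0.   0. ] d [1.  3.3 7.1]
```

Call:
run_rows(
  moves=[
    {"xyz": [0,2,5],"aperture": 40},
    {"xyz": [0,2,5],"aperture": 40},
    {"xyz": [0,2,5],"aperture": 40},
  ],
)

```text
time: 17.82
tool_pos: [530.6, 40.8, 64.6]
tcp_rot: [-180.0, 0.0, 90.7]
ft_force: [-0.5, -0.7, -3.1]
finger_gap: 47.7
grip_force: 65.4
```

```bash
python3 -c "
from m import *
go(531.7,41.1,40,90.7)"
```

```text
at [530.6  40.8  64.6] [-180.     0.    90.7] gap 47.7 rv [-0.  0.  0.] d [ 0.3  1.1 24.6]
```

Call:
run_rows(
  moves=[
    {"xyz": [0.3,1,14],"aperture": 40},
    {"xyz": [0.3,1,17],"aperture": 40},
    {"xyz": [0.3,1,20],"aperture": 40},
    {"xyz": [0.3,1,23],"aperture": 40},
    {"xyz": [0.3,1,25],"aperture": 40},
  ],
)

```text
time: 18.45
tool_pos: [531.6, 41.7, 39.7]
tcp_rot: [180.0, -0.0, 90.8]
ft_force: [-0.2, -0.5, -4.0]
finger_gap: 46.6
grip_force: 65.4
```

Call:
run_rows(
  moves=[
    {"xyz": [0,0,4],"aperture": 40},
    {"xyz": [0,0,8],"aperture": 40},
    {"xyz": [0,0,8],"aperture": 40},
  ],
)

```text
time: 18.82
tool_pos: [531.1, 41.7, 31.2]
tcp_rot: [-179.9, -0.0, 90.8]
ft_force: [0.0, 0.5, -3.6]
finger_gap: 46.9
grip_force: 65.4
```

Call:
run_rows(
  moves=[
    {"xyz": [0,0,8],"aperture": 40},
    {"xyz": [0,0,15],"aperture": 40},
    {"xyz": [0,0,20],"aperture": 40},
    {"xyz": [0,0,22.5],"aperture": 40},
    {"xyz": [0,0,23.5],"aperture": 40},
    {"xyz": [0,0,23.5],"aperture": 40},
  ],
)

```text
time: 19.58
tool_pos: [531.7, 41.7, 8.4]
tcp_rot: [180.0, 0.0, 90.8]
ft_force: [0.6, -0.7, -3.7]
finger_gap: 47.2
grip_force: 65.4
```

Call:
run_rows(
  moves=[
    {"xyz": [0,0,1],"aperture": 40},
    {"xyz": [0,0,1.5],"aperture": 40},
    {"xyz": [0,0,1.5],"aperture": 40},
  ],
)

```text
time: 19.95
tool_pos: [531.6, 41.7, 6.8]
tcp_rot: [180.0, 0.0, 90.8]
ft_force: [0.3, -0.8, -3.4]
finger_gap: 47.2
grip_force: 65.4
```

Call:
run_rows(
  moves=[
    {"aperture": 60},
    {"aperture": 60},
    {"xyz": [0,0,-40],"aperture": 60},
    {"xyz": [0,0,-90],"aperture": 60},
    {"xyz": [0,0,-90],"aperture": 60},
  ],
  squeeze=40,
)

```text
time: 20.58
tool_pos: [535.7, 41.6, 102.4]
tcp_rot: [179.4, 0.0, 90.8]
ft_force: [1.2, -0.2, 0.2]
finger_gap: 60.2
grip_force: 0.0
```

```bash
python3 -c "
from m import *
go(514.2,-347.9,40,90.7)"
```

```text
at [535.7  41.6 102.4] [179.4   0.   90.8] gap 60.2 rv [0.6 0.  0.1] d [-389.2  -27.4   62.3]
```

Call:
run_rows(
  moves=[
    {"rot": [0,0,45],"xyz": [-100,-24,10],"aperture": 60},
    {"rot": [0,0,90],"xyz": [-388,-24,60],"aperture": 60},
    {"rot": [0,0,90],"xyz": [-388,-24,60],"aperture": 60},
    {"rot": [0,0,90],"xyz": [-388,-24,60],"aperture": 60},
    {"rot": [0,0,90],"xyz": [-388,-24,60],"aperture": 60},
    {"rot": [0,0,90],"xyz": [-388,-24,60],"aperture": 60},
    {"rot": [0,0,90],"xyz": [-388,-24,60],"aperture": 60},
    {"rot": [0,0,90],"xyz": [-388,-24,60],"aperture": 60},
  ],
)

```text
time: 21.58
tool_pos: [511.7, -348.5, 35.4]
tcp_rot: [-180.0, 0.1, 4.3]
ft_force: [-0.4, -0.2, 0.5]
finger_gap: 59.8
grip_force: 0.0
```

Call:
run_rows(
  moves=[
    {"rot": [0,0,4],"aperture": 60},
    {"rot": [0,0,4],"aperture": 60},
  ],
)

```text
time: 21.82
tool_pos: [512.4, -346.5, 36.0]
tcp_rot: [-180.0, 0.0, 0.8]
ft_force: [0.5, 0.4, -0.0]
finger_gap: 59.7
grip_force: 0.0
```

```bash
python3 -c "
from m import *
go(514.2,-347.9,-30,0.7)"
```

```text
at [ 512.4 -346.5   36. ] [-180.     0.     0.8] gap 59.7 rv [-0.   0.   0.1] d [ 1.8  1.5 66. ]
```

Call:
run_rows(
  moves=[
    {"xyz": [1.8,1.5,40],"aperture": 60},
    {"xyz": [1.8,1.5,62],"aperture": 60},
    {"xyz": [1.8,1.5,70],"aperture": 60},
    {"xyz": [1.8,1.5,73],"aperture": 60},
    {"xyz": [1.8,1.5,73],"aperture": 60},
    {"xyz": [1.8,1.5,73],"aperture": 40},
    {"xyz": [1.8,1.5,73],"aperture": 40},
    {"xyz": [1.8,1.5,73],"aperture": 40},
  ],
)

```text
time: 22.82
tool_pos: [515.7, -349.0, -34.5]
tcp_rot: [179.9, -0.1, 0.8]
ft_force: [-0.5, 0.3, 6.5]
finger_gap: 47.8
grip_force: 41.8
```

Call:
run_rows(
  moves=[
    {"aperture": 40},
  ],
)

```text
time: 22.95
tool_pos: [515.7, -349.0, -34.5]
tcp_rot: [179.9, -0.1, 0.8]
ft_force: [-0.1, 0.3, 7.4]
finger_gap: 47.4
grip_force: 41.8
```

Call:
run_rows(
  moves=[
    {"xyz": [0,0,-1],"aperture": 60},
    {"xyz": [0,0,-1],"aperture": 60},
    {"rot": [0,0,-5],"xyz": [0,0,-18],"aperture": 60},
    {"rot": [0,0,-90],"xyz": [-1.5,0,-24],"aperture": 60},
    {"rot": [0,0,-90],"xyz": [-1.5,0,-24],"aperture": 60},
    {"rot": [0,0,-90],"xyz": [-1.5,0,-24],"aperture": 60},
    {"rot": [0,0,-90],"xyz": [-1.5,0,-24],"aperture": 60},
    {"rot": [0,0,-90],"xyz": [-1.5,0,-24],"aperture": 60},
  ],
  squeeze=40,
)

```text
time: 23.95
tool_pos: [512.9, -347.9, -12.6]
tcp_rot: [-180.0, -0.0, 59.9]
ft_force: [-0.1, 0.9, 0.7]
finger_gap: 60.1
grip_force: 0.0
```

Call:
run_rows(
  moves=[
    {"rot": [0,0,-43],"aperture": 60},
    {"rot": [0,0,-43],"aperture": 60},
    {"rot": [0,0,-43],"aperture": 60},
    {"rot": [0,0,-43],"aperture": 60},
    {"rot": [0,0,-43],"aperture": 60},
  ],
)

```text
time: 24.58
tool_pos: [512.9, -348.0, -12.5]
tcp_rot: [-180.0, -0.0, 102.5]
ft_force: [0.1, -0.1, -0.3]
finger_gap: 60.2
grip_force: 0.0
```

```bash
python3 -c "
from m import *
go(514.2,-349.0,-35.5,90.7)"
```

```text
at [ 512.9 -348.   -12.5] [-180.    -0.   102.5] gap 60.2 rv [-0.  -0.  11.8] d [-1.3  1.  23. ]
```

Call:
run_rows(
  moves=[
    {"rot": [0,0,10.5],"xyz": [-1.3,1,8],"aperture": 60},
    {"rot": [0,0,11.8],"xyz": [-1.3,1,18],"aperture": 60},
    {"rot": [0,0,11.8],"xyz": [-1.3,1,22],"aperture": 60},
    {"rot": [0,0,11.8],"xyz": [-1.3,1,22.5],"aperture": 60},
    {"rot": [0,0,11.8],"xyz": [-1.3,1,22.5],"aperture": 40},
    {"rot": [0,0,11.8],"xyz": [-1.3,1,22.5],"aperture": 40},
    {"rot": [0,0,11.8],"xyz": [-1.3,1,22.5],"aperture": 40},
    {"rot": [0,0,11.8],"xyz": [-1.3,1,22.5],"aperture": 40},
  ],
)

```text
time: 25.58
tool_pos: [514.8, -349.5, -34.2]
tcp_rot: [180.0, 0.0, 90.7]
ft_force: [0.2, 0.2, 4.2]
finger_gap: 47.6
grip_force: 41.6
```

Call:
run_rows(
  moves=[
    {"xyz": [0,0,-60],"aperture": 40},
    {"xyz": [0,0,-120],"aperture": 40},
    {"xyz": [0,0,-130],"aperture": 40},
    {"xyz": [0,0,-130],"aperture": 40},
  ],
)

```text
time: 26.08
tool_pos: [514.8, -349.5, 96.0]
tcp_rot: [179.9, 0.1, 90.7]
ft_force: [0.7, -0.5, -1.3]
finger_gap: 47.9
grip_force: 41.6
```

```bash
python3 -c "
from m import *
go(531.6,41.7,92,90.7)"
```

```text
at [ 514.8 -349.5   96. ] [1.799e+02 1.000e-01 9.070e+01] gap 47.9 rv [0.1 0.1 0. ] d [391.   21.8   3.6]
```

Call:
run_rows(
  moves=[
    {"xyz": [390,22,10],"aperture": 40},
    {"xyz": [390,22,10],"aperture": 40},
    {"xyz": [390,22,10],"aperture": 40},
    {"xyz": [390,22,10],"aperture": 40},
    {"xyz": [390,22,10],"aperture": 40},
    {"xyz": [390,22,10],"aperture": 40},
    {"xyz": [390,22,10],"aperture": 40},
    {"xyz": [390,22,10],"aperture": 40},
  ],
  squeeze=60,
)

```text
time: 27.08
tool_pos: [529.8, 41.8, 83.2]
tcp_rot: [-179.8, 0.0, 90.9]
ft_force: [-0.8, -1.2, -0.6]
finger_gap: 46.7
grip_force: 61.6
```

Call:
run_rows(
  moves=[
    {"xyz": [0,0,8],"aperture": 40},
    {"xyz": [0,0,8],"aperture": 40},
  ],
)

```text
time: 27.32
tool_pos: [530.4, 39.5, 75.8]
tcp_rot: [-179.9, 0.0, 90.6]
ft_force: [-0.8, 0.3, -0.5]
finger_gap: 47.0
grip_force: 61.6
```

```bash
python3 -c "
from m import *
go(531.6,41.2,60,90.7)"
```

```text
at [530.4  39.5  75.8] [-179.9    0.    90.6] gap 47.0 rv [-0.1  0.  -0.1] d [ 1.7  1.2 15.8]
```

Call:
run_rows(
  moves=[
    {"xyz": [1.2,0.8,12],"aperture": 40},
    {"xyz": [1.2,0.8,20],"aperture": 40},
    {"xyz": [1.2,0.8,22],"aperture": 40},
    {"xyz": [1.2,0.8,22],"aperture": 40},
  ],
)

```text
time: 27.82
tool_pos: [532.0, 42.3, 55.0]
tcp_rot: [-180.0, -0.0, 90.7]
ft_force: [0.3, 0.5, -1.5]
finger_gap: 46.8
grip_force: 61.6
```

```bash
python3 -c "
from m import *
go(531.6,41.2,40,90.7)"
```

```text
at [532.   42.3  55. ] [-180.    -0.    90.7] gap 46.8 rv [-0. -0.  0.] d [-1.1 -0.4 15. ]
```

Call:
run_rows(
  moves=[
    {"xyz": [-1,-0.4,4],"aperture": 40},
    {"xyz": [-1,-0.4,8],"aperture": 40},
    {"xyz": [-1,-0.4,12],"aperture": 40},
    {"xyz": [-1,-0.4,16],"aperture": 40},
    {"xyz": [-1,-0.4,19],"aperture": 40},
    {"xyz": [-1,-0.4,22],"aperture": 40},
    {"xyz": [-1,-0.4,22],"aperture": 40},
  ],
)

```text
time: 28.7
tool_pos: [531.5, 41.3, 32.9]
tcp_rot: [-180.0, -0.0, 90.7]
ft_force: [0.1, -0.5, -1.7]
finger_gap: 46.9
grip_force: 61.6
```

```bash
python3 -c "
from m import *
go(531.6,41.2,28.8,90.7)"
```

```text
at [531.5  41.3  32.9] [-180.    -0.    90.7] gap 46.9 rv [-0. -0.  0.] d [-0.1  0.1  4.1]
```

Call:
run_rows(
  moves=[
    {"xyz": [0,0,2],"aperture": 40},
    {"xyz": [0,0,3.5],"aperture": 40},
    {"xyz": [0,0,4.2],"aperture": 40},
    {"xyz": [0,0,4.2],"aperture": 40},
  ],
)

```text
time: 29.2
tool_pos: [531.7, 41.3, 29.1]
tcp_rot: [180.0, -0.0, 90.7]
ft_force: [-0.9, 0.3, -0.3]
finger_gap: 46.7
grip_force: 61.6
```

Call:
run_rows(
  moves=[
    {"aperture": 60},
    {"aperture": 60},
    {"xyz": [0,0,-40],"aperture": 60},
    {"xyz": [0,0,-75],"aperture": 60},
    {"xyz": [0,0,-75],"aperture": 60},
  ],
  squeeze=40,
)

```text
time: 29.82
tool_pos: [534.6, 41.3, 108.0]
tcp_rot: [179.6, 0.0, 90.7]
ft_force: [0.0, 0.5, -0.5]
finger_gap: 60.0
grip_force: 0.0
```

```bash
python3 -c "
from m import *
go(453.3,-238.5,30,90.7)"
```

```text
at [534.6  41.3 108. ] [179.6   0.   90.7] gap 60.0 rv [0.4 0.  0. ] d [-278.7  -85.4   77.5]
```

Call:
run_rows(
  moves=[
    {"rot": [0,0,45],"xyz": [-60,-20,0],"aperture": 60},
    {"rot": [0,0,90],"xyz": [-279,-79,60],"aperture": 60},
    {"rot": [0,0,90],"xyz": [-279,-79,60],"aperture": 60},
    {"rot": [0,0,90],"xyz": [-279,-79,60],"aperture": 60},
    {"rot": [0,0,90],"xyz": [-279,-79,60],"aperture": 60},
    {"rot": [0,0,90],"xyz": [-279,-79,60],"aperture": 60},
    {"rot": [0,0,90],"xyz": [-279,-79,60],"aperture": 60},
    {"rot": [0,0,90],"xyz": [-279,-79,60],"aperture": 60},
  ],
)

```text
time: 30.82
tool_pos: [455.5, -238.6, 42.9]
tcp_rot: [-179.9, 0.1, 4.4]
ft_force: [0.1, 0.5, -0.5]
finger_gap: 59.9
grip_force: 0.0
```

Call:
run_rows(
  moves=[
    {"rot": [0,0,4],"aperture": 60},
    {"rot": [0,0,4],"aperture": 60},
  ],
)

```text
time: 31.08
tool_pos: [455.8, -238.4, 43.2]
tcp_rot: [-180.0, 0.1, 0.8]
ft_force: [-0.3, -0.7, 0.3]
finger_gap: 60.0
grip_force: 0.0
```

```bash
python3 -c "
from m import *
go(453,-239,-35.5,0.7)"
```

```text
at [ 455.8 -238.4   43.2] [-1.8e+02  1.0e-01  8.0e-01] gap 60.0 rv [-0.   0.1  0.1] d [-2.7  0.6 78.7]
```

Call:
run_rows(
  moves=[
    {"xyz": [-2.7,0.6,45],"aperture": 60},
    {"xyz": [-2.7,0.6,68],"aperture": 60},
    {"xyz": [-2.7,0.6,76],"aperture": 60},
    {"xyz": [-2.7,0.6,79],"aperture": 60},
    {"xyz": [-2.7,0.6,79],"aperture": 60},
    {"xyz": [-2.7,0.6,79],"aperture": 40},
    {"xyz": [-2.7,0.6,79],"aperture": 40},
    {"xyz": [-2.7,0.6,79],"aperture": 40},
  ],
)

```text
time: 32.08
tool_pos: [454.7, -240.0, -33.3]
tcp_rot: [179.9, -0.1, 0.8]
ft_force: [-1.4, 1.6, 4.2]
finger_gap: 47.3
grip_force: 40.2
```

Call:
run_rows(
  moves=[
    {"aperture": 40},
  ],
)

```text
time: 32.2
tool_pos: [454.7, -240.0, -33.3]
tcp_rot: [179.9, -0.1, 0.8]
ft_force: [-1.8, 1.3, 4.6]
finger_gap: 47.6
grip_force: 40.2
```

Call:
run_rows(
  moves=[
    {"xyz": [0,0,-1],"aperture": 60},
    {"xyz": [0,0,-1],"aperture": 60},
    {"rot": [0,0,-5],"xyz": [0,0,-20],"aperture": 60},
    {"rot": [0,0,-90],"xyz": [0,0,-32],"aperture": 60},
    {"rot": [0,0,-90],"xyz": [0,0,-32],"aperture": 60},
    {"rot": [0,0,-90],"xyz": [0,0,-32],"aperture": 60},
    {"rot": [0,0,-90],"xyz": [0,0,-32],"aperture": 60},
    {"rot": [0,0,-90],"xyz": [0,0,-32],"aperture": 60},
  ],
  squeeze=40,
)

```text
time: 33.2
tool_pos: [453.6, -239.4, -2.9]
tcp_rot: [180.0, 0.0, 59.9]
ft_force: [0.1, 0.5, -0.5]
finger_gap: 59.7
grip_force: 0.0
```

Call:
run_rows(
  moves=[
    {"rot": [0,0,-38],"aperture": 60},
    {"rot": [0,0,-38],"aperture": 60},
    {"rot": [0,0,-38],"aperture": 60},
    {"rot": [0,0,-38],"aperture": 60},
    {"rot": [0,0,-38],"aperture": 60},
  ],
)

```text
time: 33.83
tool_pos: [453.7, -239.4, -2.9]
tcp_rot: [180.0, 0.0, 97.5]
ft_force: [1.1, 0.5, 0.2]
finger_gap: 59.9
grip_force: 0.0
```

```bash
python3 -c "
from m import *
go(453,-239,-35.0,90.7)"
```

```text
at [ 453.7 -239.4   -2.9] [180.    0.   97.5] gap 59.9 rv [0.  0.  6.8] d [ 0.5 -0.6 32.1]
```

Call:
run_rows(
  moves=[
    {"rot": [0,0,6.8],"xyz": [-0.4,-0.4,18],"aperture": 60},
    {"rot": [0,0,6.8],"xyz": [-0.4,-0.4,28],"aperture": 60},
    {"rot": [0,0,6.8],"xyz": [-0.4,-0.4,31],"aperture": 60},
    {"rot": [0,0,6.8],"xyz": [-0.4,-0.4,31.5],"aperture": 60},
    {"rot": [0,0,6.8],"xyz": [-0.4,-0.4,31.5],"aperture": 40},
    {"rot": [0,0,6.8],"xyz": [-0.4,-0.4,31.5],"aperture": 40},
    {"rot": [0,0,6.8],"xyz": [-0.4,-0.4,31.5],"aperture": 40},
    {"rot": [0,0,6.8],"xyz": [-0.4,-0.4,31.5],"aperture": 40},
  ],
)

```text
time: 34.83
tool_pos: [453.8, -240.1, -33.7]
tcp_rot: [180.0, 0.0, 90.7]
ft_force: [-1.9, 1.2, 6.1]
finger_gap: 47.1
grip_force: 41.0
```

Call:
run_rows(
  moves=[
    {"xyz": [0,0,-60],"aperture": 40},
    {"xyz": [0,0,-120],"aperture": 40},
    {"xyz": [0,0,-136],"aperture": 40},
    {"xyz": [0,0,-136],"aperture": 40},
  ],
)

```text
time: 35.33
tool_pos: [454.1, -240.4, 102.6]
tcp_rot: [179.9, 0.1, 90.7]
ft_force: [-0.3, 1.0, -2.0]
finger_gap: 47.4
grip_force: 42.0
```

```bash
python3 -c "
from m import *
go(531.6,41.7,92,90.7)"
```

```text
at [ 454.1 -240.4  102.6] [1.799e+02 1.000e-01 9.070e+01] gap 47.4 rv [0.1 0.1 0. ] d [281.1  80.9  10.3]
```

Call:
run_rows(
  moves=[
    {"xyz": [281,81,10],"aperture": 40},
    {"xyz": [281,81,10],"aperture": 40},
    {"xyz": [281,81,10],"aperture": 40},
    {"xyz": [281,81,10],"aperture": 40},
    {"xyz": [281,81,10],"aperture": 40},
    {"xyz": [281,81,25],"aperture": 40},
    {"xyz": [281,81,35],"aperture": 40},
    {"xyz": [281,81,35],"aperture": 40},
  ],
  squeeze=60,
)

```text
time: 36.33
tool_pos: [528.6, 41.1, 63.9]
tcp_rot: [-179.7, 0.0, 90.6]
ft_force: [-0.4, 0.3, -0.7]
finger_gap: 46.2
grip_force: 61.7
```

Call:
run_rows(
  moves=[
    {"xyz": [0,0,5],"aperture": 40},
    {"xyz": [0,0,5],"aperture": 40},
    {"xyz": [0,0,5],"aperture": 40},
  ],
)

```text
time: 36.7
tool_pos: [531.1, 41.9, 62.0]
tcp_rot: [180.0, 0.0, 90.7]
ft_force: [0.4, -0.9, -1.1]
finger_gap: 46.7
grip_force: 61.7
```

```bash
python3 -c "
from m import *
go(531.6,41.5,50,90.7)"
```

```text
at [531.1  41.9  62. ] [180.    0.   90.7] gap 46.7 rv [ 0.  0. -0.] d [-0.4  0.5 12. ]
```

Call:
run_rows(
  moves=[
    {"xyz": [-0.4,0.5,10],"aperture": 40},
    {"xyz": [-0.4,0.5,13],"aperture": 40},
    {"xyz": [-0.4,0.5,16],"aperture": 40},
    {"xyz": [-0.4,0.5,19],"aperture": 40},
    {"xyz": [-0.4,0.5,21.5],"aperture": 40},
    {"xyz": [-0.4,0.5,22.8],"aperture": 40},
    {"xyz": [-0.4,0.5,22.8],"aperture": 40},
  ],
)

```text
time: 37.58
tool_pos: [531.4, 41.8, 39.6]
tcp_rot: [180.0, 0.0, 90.7]
ft_force: [-4.2, -0.9, 6.2]
finger_gap: 46.7
grip_force: 62.7
```

Call:
run_rows(
  moves=[
    {"aperture": 60},
    {"aperture": 60},
    {"xyz": [0,0,-20],"aperture": 60},
    {"xyz": [0,0,-60],"aperture": 60},
    {"xyz": [0,0,-60],"aperture": 60},
  ],
  squeeze=40,
)

```text
time: 38.2
tool_pos: [534.3, 41.7, 102.6]
tcp_rot: [179.6, 0.0, 90.7]
ft_force: [0.6, -0.1, 0.6]
finger_gap: 60.3
grip_force: 0.0
```

Run:
```python
from m import *
go(631.6,42.6,80,0.7)
T=optics.snapshot("top")["pixels"][192:302,248:358]; S=optics.snapshot("scene")["pixels"][200:300,260:420]
c=np.hstack([cv2.resize(T,(360,360),interpolation=cv2.INTER_CUBIC),cv2.resize(S,(440,275),interpolation=cv2.INTER_CUBIC)[:,:] if 0 else cv2.resize(S[:,20:120],(360,360),interpolation=cv2.INTER_CUBIC)])
cv2.imwrite("pics/h.png",c)
```

```text
at [534.3  41.7 102.6] [179.6   0.   90.7] gap 60.3 rv [ 0.3 -0.3 90. ] d [-0.3 97.1 23.3]
```

Call:
run_rows(
  moves=[
    {"rot": [0,0,90],"xyz": [0,40,5],"aperture": 60},
    {"rot": [0,0,90],"xyz": [0,99,5],"aperture": 60},
    {"rot": [0,0,90],"xyz": [0,99,5],"aperture": 60},
    {"rot": [0,0,90],"xyz": [0,99,5],"aperture": 60},
    {"rot": [0,0,90],"xyz": [0,99,5],"aperture": 60},
    {"rot": [0,0,90],"xyz": [0,99,5],"aperture": 60},
    {"rot": [0,0,90],"xyz": [0,99,5],"aperture": 60},
    {"rot": [0,0,90],"xyz": [0,99,5],"aperture": 60},
  ],
)

```text
time: 39.3
tool_pos: [629.0, 43.0, 91.5]
tcp_rot: [-180.0, 0.2, 4.4]
ft_force: [0.3, -0.3, -0.0]
finger_gap: 59.9
grip_force: 0.0
```

Call:
run_rows(
  moves=[
    {"rot": [0,0,5],"aperture": 60},
    {"rot": [0,0,5],"aperture": 60},
    {"rot": [0,0,5],"aperture": 60},
  ],
)

```text
time: 39.67
tool_pos: [629.7, 43.0, 92.7]
tcp_rot: [-180.0, 0.1, -0.1]
ft_force: [1.0, -0.2, -0.3]
finger_gap: 60.3
grip_force: 0.0
```

Run:
```python
from m import *
go(631.6,42.6,31,0.7)
T=optics.snapshot("top")["pixels"][192:302,248:358]; S=optics.snapshot("scene")["pixels"][200:300,280:390]
c=np.hstack([cv2.resize(T,(400,400),interpolation=cv2.INTER_CUBIC),cv2.resize(S,(400,364),interpolation=cv2.INTER_CUBIC)[:,:] if 0 else cv2.resize(S,(400,400),interpolation=cv2.INTER_CUBIC)])
cv2.imwrite("pics/h.png",c)
```

```text
at [629.7  43.   92.7] [-1.8e+02  1.0e-01 -1.0e-01] gap 60.3 rv [-0.   0.1 -0.8] d [ 2.   0.4 61.7]
```

View pics/h.png

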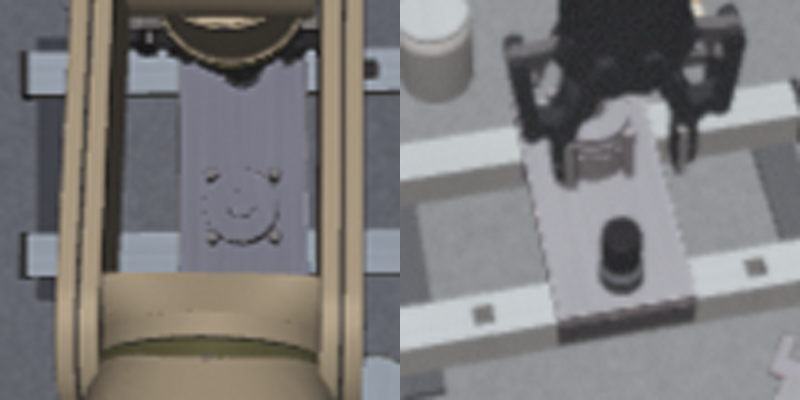

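The top view shows the stack concentric between the posts at (240,207). In the scene view the knob at (622,250) is free, and the gripper is above it. Next I'll grip the knob.

Call:
run_rows(
  moves=[
    {"rot": [0,0,-0.8],"xyz": [2,0.4,30],"aperture": 60},
    {"rot": [0,0,-0.8],"xyz": [2,0.4,45],"aperture": 60},
    {"rot": [0,0,-0.8],"xyz": [2,0.4,55],"aperture": 60},
    {"rot": [0,0,-0.8],"xyz": [2,0.4,61],"aperture": 60},
    {"rot": [0,0,-0.8],"xyz": [2,0.4,61.5],"aperture": 60},
  ],
)

```text
time: 40.4
tool_pos: [632.3, 42.6, 32.2]
tcp_rot: [-180.0, 0.0, 0.6]
ft_force: [0.8, -0.3, 0.5]
finger_gap: 59.6
grip_force: 0.0
```

Call:
run_rows(
  moves=[
    {"aperture": 15},
    {"aperture": 15},
    {"aperture": 15},
    {"aperture": 15},
    {"aperture": 15},
  ],
  squeeze=90,
)

```text
time: 41.02
tool_pos: [632.9, 42.5, 33.5]
tcp_rot: [180.0, -0.1, 0.6]
ft_force: [-2.0, -0.4, 6.0]
finger_gap: 22.8
grip_force: 88.0
```

Call:
run_rows(
  moves=[
    {"xyz": [0,0,-5],"aperture": 15},
    {"xyz": [0,0,-10],"aperture": 15},
    {"xyz": [0,0,-15],"aperture": 15},
    {"xyz": [0,0,-18],"aperture": 15},
    {"xyz": [0,0,-18],"aperture": 15},
  ],
)

```text
time: 41.65
tool_pos: [632.6, 42.5, 49.9]
tcp_rot: [180.0, -0.0, 0.6]
ft_force: [6.1, -0.5, -9.3]
finger_gap: 22.4
grip_force: 88.6
```

Call:
run_rows(
  moves=[
    {"xyz": [0,0,-1],"aperture": 15},
    {"xyz": [0,-10,-1],"aperture": 15},
    {"xyz": [0,-28,-1],"aperture": 15},
    {"xyz": [0,-46,-1],"aperture": 15},
    {"xyz": [0,-64,-1],"aperture": 15},
    {"xyz": [0,-80,-1],"aperture": 15},
    {"xyz": [0,-90,-1],"aperture": 15},
    {"xyz": [0,-90,-1],"aperture": 15},
  ],
)

```text
time: 42.65
tool_pos: [631.4, 133.6, 50.5]
tcp_rot: [-180.0, -0.0, 0.6]
ft_force: [6.4, 2.0, -8.5]
finger_gap: 22.3
grip_force: 89.1
```

Call:
run_rows(
  moves=[
    {"aperture": 15},
    {"xyz": [0,0.3,0],"aperture": 15},
    {"xyz": [0,0.3,4],"aperture": 15},
    {"xyz": [0,0.3,8],"aperture": 15},
    {"xyz": [0,0.3,8],"aperture": 15},
  ],
)

```text
time: 43.28
tool_pos: [631.5, 132.5, 42.4]
tcp_rot: [-180.0, -0.0, 0.6]
ft_force: [5.4, 0.9, -7.7]
finger_gap: 22.6
grip_force: 89.2
```

Call:
run_rows(
  moves=[
    {"xyz": [0,0,4],"aperture": 15},
    {"xyz": [0,0,7],"aperture": 15},
    {"xyz": [0,0,9],"aperture": 15},
    {"xyz": [0,0,10.5],"aperture": 15},
    {"xyz": [0,0,10.5],"aperture": 15},
  ],
)

```text
time: 43.9
tool_pos: [631.6, 132.5, 33.6]
tcp_rot: [-180.0, -0.0, 0.6]
ft_force: [-0.0, 0.6, 2.3]
finger_gap: 22.5
grip_force: 90.3
```

Call:
run_rows(
  moves=[
    {"xyz": [0,0,0.5],"aperture": 15},
    {"xyz": [0,0,0.5],"aperture": 15},
    {"xyz": [0,0,0.5],"aperture": 15},
  ],
)

```text
time: 44.28
tool_pos: [631.7, 132.5, 33.5]
tcp_rot: [-180.0, -0.0, 0.6]
ft_force: [-3.0, 0.6, 7.1]
finger_gap: 22.4
grip_force: 90.6
```

Run:
```python
from m import *
T=optics.snapshot("top")["pixels"][180:310,230:360]; S=optics.snapshot("scene")["pixels"][190:310,260:420]
c=np.hstack([cv2.resize(T,(350,350),interpolation=cv2.INTER_CUBIC),cv2.resize(S,(450,350),interpolation=cv2.INTER_CUBIC)])
cv2.imwrite("pics/i.png",c);s=r.sense();print(s["tool_pos"],s["grip_force"],s["ft_force"])
```

```text
[631.69830555 132.47770119  33.51861821] 90.55765986442566 [-1.93377733  2.50971892  6.18856   ]
```

View pics/i.png

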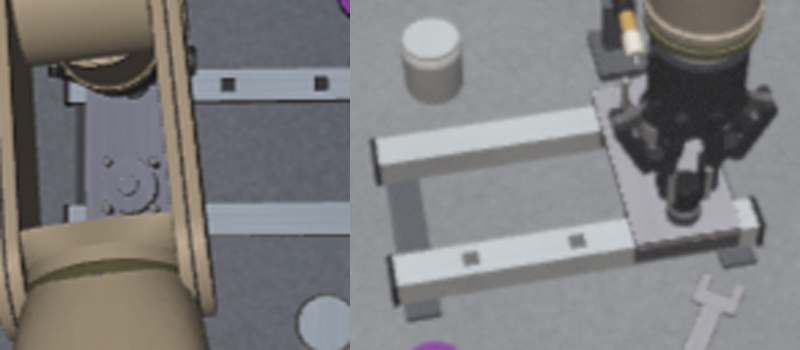

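The carriage is at the torch end: the middle and −y holes are uncovered at (577,241) and (471,258). The stack sits between the posts at (130,185), and the knob is gripped with the pin home.

```bash
python3 -c "
from bench import workorder
print(workorder.hand_in())"
```

```text
the job is handed in; nothing more can be done
None
```

I handed the job in at about 44 s: the body, spacer and top disc sit stacked in the nest, the carriage is in the torch-end hole with the pin read as fully home, and the knob is still gripped at about 90 N; the verdict was not shown.

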